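# Seat the brass spindle in the polisher's holding block

## Robot

A 6-joint arm with a two-finger parallel gripper is mounted at the origin on the work surface. World frame = base frame: x ahead of the robot, y to its left, z up, the work surface at z = 0. Lengths are in m, angles in degrees, forces in N, time in s.
With the tool pointing down it reaches from about 0.4 to 0.825 m from the base axis. Payload 7 kg.
Tool frame: the origin (TCP) lies at the very end of the fingers, on their centre line; the grasp point (between the pads) lies 19 mm behind it (r.grasp_offset is the z of the grasp point in the tool frame, in m); z points along the fingers, y is the direction in which the jaws open and shut (so a half turn about z gives the same grasp; the last joint's range is limited). The gripper opens to 88 mm and grips with 3 to 60 N. Pads are 19 mm wide; open, the fingers measure 130 mm over their backs; the gripper's body (78 mm by 193 mm) begins 47 mm behind the grasp point.
Start: joints at [-52.878, 20.546, 0.682, 0, -70.136, -16.507], TCP at [0.238, -0.632, 0.204] pointing down, gripper open.
Joint ranges: [-176.03, 176.03], [-82.01, 121.73], [-58.28, 71.71], [-173.87, 95.51], [-174.79, -0.11], [-173.66, 173.66]. Speed limits (degrees/s): [136.94, 136.94, 172.46, 180, 180, 180].

## Interface

Orientations are given as [roll, pitch, yaw] about the fixed x, y, z axes, in that order (R = Rz(yaw) Ry(pitch) Rx(roll)).
In Python, from plant import r, capture, calibration, order gives the robot as it stands.
- The arm moves only by the tool servo_tool, never from a script. Its arguments are lists of equal length, an entry for each row: "grip": the closure, from -1 (fully open) to 1 (shut), so that 0 is half open; "translation": the shift along the tool's x, y, z in m, a list of three; "turn": the turn about the tool's z in rad. A call has 1 to 10 rows; each row is the pose to reach, as a shift and turn from the pose commanded when the call began, along the tool's axes at that moment; what a row does not reach only later rows make up. A row lasts 1/12 s, in which the tool goes at most 41.7 mm and 7.16 degrees, less where a joint would pass 70% of its speed; a pose out of reach is approached as far as the arm can. A call with a gripper value outside its range is refused whole. The fingers move at their own pace and stop on an object; "newtons" is the grip in N (left out, the last holds). Time passes only in rows, so rows that repeat a pose let the fingers close. It gives the time, the measured TCP pose, the force and the opening at its end, in the units of the state.
- r.get_state(): the state, without advancing time (a new reading comes with each control period).
- capture(name): name is "side" or "top" or "wrist"; returns (picture, depth): 384x512x3 uint8, blue, green, red; 384x512 float32, m along the optical axis (not along the pixel's ray), 0 where there is no reading.
- calibration(name): a dict with "fx", "fy", "cx", "cy" (pixels), "view" (4x4, takes a point from world to camera coordinates). Camera axes: x right, y up, looking along -z (the intrinsics and any distortion apply to the point x, -y, -z); pixel columns grow to the right and rows downward; lengths in m; the calibration is good to about 2 mm. The wrist camera is an equidistant fisheye: a pixel r from the principal point sees the ray r / f radians off the axis. A picture is of the moment at which its call begins: read the wrist's pose just before it. calibration takes no time and is no camera call; for the wrist camera it gives the pose at the moment of the call.
- order.close_job(): hands the job in, once; it reports no verdict.
The state is a dict: "time_s": time; "joints": joint angles; "qd": joint speeds; "joint_torque": joint torques, N m; "tcp_pos": TCP position; "eef_rot": TCP orientation; "contact_force": force on the tool from outside, world axes, zero at the start; "moment": the same for the moment, N m; "gripper_width": finger opening in m.
Only numpy, scipy, OpenCV 4.12 (cv2) and the standard library are available. Lean on these libraries where they do the work, as an engineer would, in place of code of your own. Each camera call takes 0.05 s, during which the arm holds its last target.

## Task

Take the brass-coloured spindle out of the white wooden rack and fit it in the bore of the blue holding block: tip it clearly, about 20 degrees, and start it into the bore with the low edge of its foot first, then straighten it up and slide it fully home until its collar sits on the block, and let go. Leave the steel and the black spindle standing in the rack.

Things in the scene. Friction and masses are not known exactly. Their poses are not given: they have to be found in the camera images.
- brass_spindle: Gold-coloured, 108 mm tall, 420 g, upright in the rack. From the foot up: shank 24 mm diameter, 40 long (foot edge chamfered 3); collar 44 diameter, 8 thick; plain stem 22 diameter, 60 long. Rack: white-painted wood, 70 x 260 x 50 high, 3 holes in a row 85 apart; collar rests on its top, foot 10 above the bench. Origin: centre of the foot; z axis along the spindle towards the stem's top.
- steel_spindle: Bright grey steel spindle with a thin dark band round its stem, in another hole of the rack; same shape, size and axes as the brass one. Leave it there.
- black_spindle: Black spindle in another hole of the rack; same shape, size and axes as the brass one. Leave it there.
- bore (a point): Centre of the mouth of the vertical blind bore in the top of the blue holding block (110 x 110 x 60 mm high, fixed on the bench). Bore 27 mm diameter, 52 deep, mouth chamfered 4 mm to 35 diameter; four bolt heads 3 mm high at the block's corners. z axis up, out of the bore. Fully home: collar on the block's top, foot 40 mm below this point.
There are look-alikes about, which are no part of the job. There is more than one size of the black_spindle; the job needs the middle-sized. Of the things that look like the part that bears bore, the middle-sized one is meant.

How it is judged:
By the outcome, as a careful person would: the job done as asked, in the order asked, and still so for the second after the job is handed in, with the robot touching nothing.
It also fails if it takes over 48 s, if anything falls off the work surface, if the arm or the gripper's body presses on something with over 40 N, if the wrist force passes 120 N, or if a joint passes its speed limit or range.

## Working session

There is one attempt and no reset: what is moved stays moved. The work goes in short steps, Python scripts to look and compute and a tool call to move; the robot and the scene stay as the last step left them, time stands still between calls to the robot, and variables do not carry over. Pictures are saved under pics/ and viewed, and the job is handed in when it is done.

Besides the shell and the picture viewer there is one more tool, called after "Request:" as name(argument=value, ...) on one line, values as JSON. servo_tool: Moves the arm, as the interface text tells. Its arguments: {"type":"object","properties":{"grip":{"type":"array","items":{"type":"number"}},"translation":{"type":"array","items":{"type":"array","items":{"type":"number"}}},"turn":{"type":"array","items":{"type":"number"}},"newtons":{"type":"number"}},"required":["grip","translation","turn"]}

```bash
ls; mkdir -p pics; python3 - <<'E'
from plant import r,capture,calibration,order
import cv2,numpy as np
print(r.get_state(), r.grasp_offset)
for n in ["side","top"]:
    c=calibration(n); print(n,c)
    p,d=capture(n); cv2.imwrite(f"pics/{n}0.png",p); np.save(f"pics/{n}0.npy",d)
E
```

```text
pics
{'time_s': 0.0, 'joints': array([-5.28775108e+01,  2.05923059e+01,  6.32242443e-01, -1.99005442e-02,
       -7.01351886e+01, -1.65087812e+01]), 'qd': array([-0.03028983, -0.07336642, -0.00440225, -0.10356791,  0.03317387,
       -0.03689657]), 'joint_torque': array([-2.57476012e-05, -5.82713449e+01,  2.93054062e+01,  6.99748322e+00,
        6.92470014e-03, -2.23899474e-04]), 'tcp_pos': array([ 0.2374434 , -0.63128533,  0.20310195]), 'eef_rot': array([ 1.79903358e+02, -9.13330603e-03, -1.59393062e+02]), 'contact_force': array([-0.14083081, -0.82688472, -0.12227323]), 'moment': array([-0.00758897,  0.00362619,  0.00968631]), 'gripper_width': 0.08764498402951447} -0.0188
side {'fx': 383.6563606073545, 'fy': 383.6563606073545, 'cx': 257.3917979052964, 'cy': 193.67440883133716, 'view': array([[ 0.87159884, -0.49008192,  0.01162676, -0.41330598],
       [ 0.26707721,  0.49461163,  0.82706052, -0.19375421],
       [-0.41107813, -0.71775974,  0.56199263, -0.71017273],
       [ 0.        ,  0.        ,  0.        ,  1.        ]])}
top {'fx': 418.1602514143598, 'fy': 418.1602514143598, 'cx': 263.4371302748535, 'cy': 186.34520912835362, 'view': array([[-1.10527432e-01, -9.93872602e-01, -9.68879150e-04,
         6.74089148e-02],
       [ 9.67648986e-01, -1.07833493e-01,  2.28095107e-01,
        -4.89543857e-01],
       [-2.26801955e-01,  2.42732315e-02,  9.73638374e-01,
        -8.40508203e-01],
       [ 0.00000000e+00,  0.00000000e+00,  0.00000000e+00,
         1.00000000e+00]])}
```

View pics/side0.png

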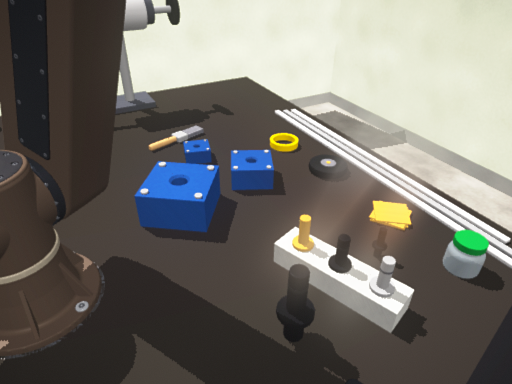

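View pics/top0.png

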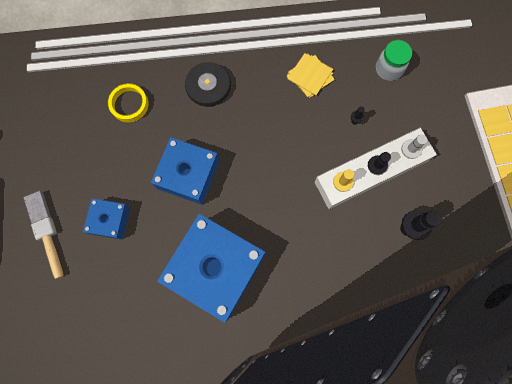

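The side view shows three blue blocks: large (180,195), middle (252,168) and small (197,152). Brass is at (304,232), black in the rack at (343,252) and steel at (385,273). A larger loose black spindle is at (295,300) and a small one at about (382,238). In the top view the middle block is at (185,170) and the brass stem at (345,180). Next I'll measure them.

```bash
cat > h.py <<'E'
import numpy as np,cv2
from plant import r,capture,calibration,order
def ray(c,u,v):
    V=c['view'];R=V[:3,:3];t=V[:3,3]
    d=np.array([(u-c['cx'])/c['fx'],-(v-c['cy'])/c['fy'],-1.0])
    return -R.T@t, R.T@d
def onplane(c,u,v,z):
    o,d=ray(c,u,v); return o+d*(z-o[2])/d[2]
def proj(c,P):
    p=c['view'][:3,:3]@np.asarray(P)+c['view'][:3,3]
    return np.array([c['cx']+c['fx']*p[0]/-p[2], c['cy']-c['fy']*p[1]/-p[2]])
def pts(c,d,m):
    v,u=np.nonzero(m&(d>0)); z=d[v,u]
    P=np.stack([(u-c['cx'])/c['fx']*z,-(v-c['cy'])/c['fy']*z,-z],1)
    V=c['view'];return (P-V[:3,3])@V[:3,:3]
E
python3 - <<'E'
from h import *
for n in ["top","side"]:
    p=cv2.imread(f"pics/{n}0.png");d=np.load(f"pics/{n}0.npy");c=calibration(n)
    h=cv2.cvtColor(p,cv2.COLOR_BGR2HSV)
    m=cv2.inRange(h,(105,120,60),(125,255,255))
    k,l,s,ce=cv2.connectedComponentsWithStats(m)
    for i in range(1,k):
        if s[i,4]<200: continue
        cn=cv2.findContours((l==i).astype(np.uint8),cv2.RETR_EXTERNAL,cv2.CHAIN_APPROX_NONE)[0][0]
        P=pts(c,d,l==i); zt=np.percentile(P[:,2],[50,90])
        T=P[P[:,2]>zt[1]-.006]; rect=cv2.minAreaRect((T[:,:2]*1000).astype(np.float32))
        print(n,'blue',ce[i],'z',zt,'top rect',rect)
    # gold
    m=cv2.inRange(h,(15,90,90),(32,255,255))
    k,l,s,ce=cv2.connectedComponentsWithStats(m)
    for i in range(1,k):
        if s[i,4]<60: continue
        P=pts(c,d,l==i); print(n,'gold',ce[i],s[i],P.mean(0),P[:,2].max())
        T=P[P[:,2]>.115]; print(len(T),T.mean(0) if len(T) else '')
    m=cv2.inRange(h,(0,0,190),(180,60,255))
    k,l,s,ce=cv2.connectedComponentsWithStats(m)
    for i in range(1,k):
        if s[i,4]<800: continue
        P=pts(c,d,l==i);T=P[abs(P[:,2]-.05)<.006]
        if len(T)>200: print(n,'white',ce[i],cv2.minAreaRect((T[:,:2]*1000).astype(np.float32)),T[:,2].mean())
    a=cv2.resize(p[100:260,280:460] if n=="top" else p[190:350,250:430],None,fx=4,fy=4,interpolation=cv2.INTER_CUBIC); cv2.imwrite(f"pics/{n}_rack.png",a[:600])
E
```

```text
top blue [185.79957582 170.53305055] z [0.05922094 0.06148378] top rect ((553.565673828125, 179.5194854736328), (111.62122344970703, 110.54032897949219), 63.885799407958984)
top blue [106.69836553 218.5089153 ] z [0.03923314 0.04157406] top rect ((467.4664306640625, 361.8160095214844), (75.74851989746094, 73.8329086303711), 74.45256042480469)
top blue [211.80260799 267.49079055] z [0.08502529 0.08697058] top rect ((337.0180969238281, 134.93890380859375), (156.81874084472656, 156.11181640625), 53.75761413574219)
top gold [310.30817121  74.44513619] [ 286   53   49   45 1285] [ 0.76749985 -0.13121747  0.01063562] 0.017170559977600107
0 
top gold [127.58914729 102.28036176] [108  83  41  40 774] [0.74217733 0.30789483 0.01434493] 0.02605109322465847
0 
top gold [496.18671679 119.68170426] [478 104  34  32 798] [ 0.60234622 -0.54561429  0.01529996] 0.01967198767044644
0 
top gold [501.1799308  148.15570934] [487 134  25  31 578] [ 0.53275321 -0.54030145  0.01559673] 0.020348583674894012
0 
top gold [505.88853503 177.03821656] [497 164  15  30 314] [ 0.46449214 -0.53436362  0.01554486] 0.
[... 942 characters left out ...]
42780749 142.78609626] [148 136  29  15 187] [0.39698218 0.4803601  0.01313532] 0.02213442633313185
0 
side gold [390.81761006 214.17819706] [368 200  44  31 954] [ 0.76441017 -0.13658258  0.01012695] 0.014994106322014396
0 
side gold [303.47328244 234.27290076] [292 214  22  38 524] [ 0.48631627 -0.16068485  0.0771663 ] 0.12022879699442589
67 [ 0.48592071 -0.16134753  0.11779183]
side white [352.29500036  60.64569656] ((1527.572265625, 1484.397705078125), (1480.60986328125, 2046.797607421875), 82.57623291015625) 0.05007038587976921
side white [341.45088567 269.48027375] ((515.7102661132812, -238.99258422851562), (73.66645050048828, 261.1251220703125), 19.130922317504883) 0.04987417163808995
```

View pics/top_rack.png

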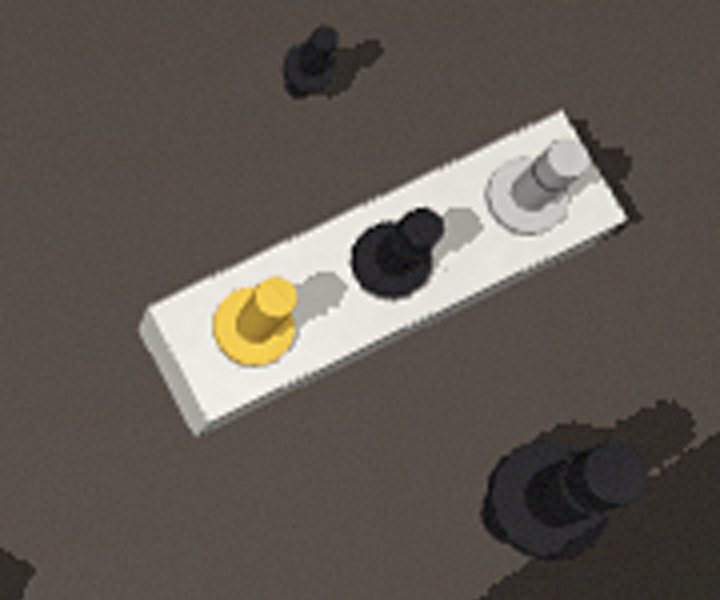

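```bash
python3 - <<'E'
from h import *
for n,(u,v) in {"top":(185,170),"side":(251,160)}.items():
    p=cv2.imread(f"pics/{n}0.png");c=calibration(n)
    # bolts: bright, near block
    h=cv2.cvtColor(p,cv2.COLOR_BGR2HSV)
    m=cv2.inRange(h,(0,0,110),(180,110,255)); 
    k,l,s,ce=cv2.connectedComponentsWithStats(m)
    B=[onplane(c,*ce[i],.0625) for i in range(1,k) if 4<s[i,4]<80 and abs(ce[i]-[u,v]).max()<38]
    print(n,'bolts',np.round(B,4), np.mean(B,0))
    a=p[v-45:v+45,u-50:u+50]; cv2.imwrite(f"pics/{n}_blk.png",cv2.resize(a,None,fx=6,fy=6,interpolation=cv2.INTER_CUBIC))
    for P in [(.5536,.1795,.06)]: print('blockcentre px',proj(c,P))
    g=h[:,:,2].astype(float); 
    sub=np.round(g[v-14:v+14:1,u-14:u+14:1]).astype(int)
    mk=((g<np.median(g[v-25:v+25,u-25:u+25])*0.8)).astype(np.uint8)
    mk2=np.zeros_like(mk); mk2[v-18:v+18,u-18:u+18]=mk[v-18:v+18,u-18:u+18]
    k,l,s,ce=cv2.connectedComponentsWithStats(mk2)
    for i in range(1,k):
        if s[i,4]>15:
            print(n,'dark',ce[i],s[i],onplane(c,s[i,0]+s[i,2]/2-.5,s[i,1]+s[i,3]/2-.5,.06))
E
```

```text
top bolts [[0.6118 0.1996 0.0625]
 [0.5738 0.1218 0.0625]
 [0.5342 0.237  0.0625]
 [0.4964 0.1597 0.0625]] [0.55405401 0.17954182 0.0625    ]
blockcentre px [183.70329674 167.60755357]
top dark [183.20143885 168.30215827] [176 162  15  13 139] [0.55288973 0.18106903 0.06      ]
side bolts [[0.6137 0.2005 0.0625]
 [0.5347 0.2361 0.0625]
 [0.5733 0.1205 0.0625]
 [0.4961 0.1582 0.0625]] [0.554419   0.17883188 0.0625    ]
blockcentre px [250.68307089 159.31308384]
side dark [250.18085106 145.42553191] [233 142  36   8 282] [0.59188046 0.25104561 0.06      ]
```

View pics/top_blk.png

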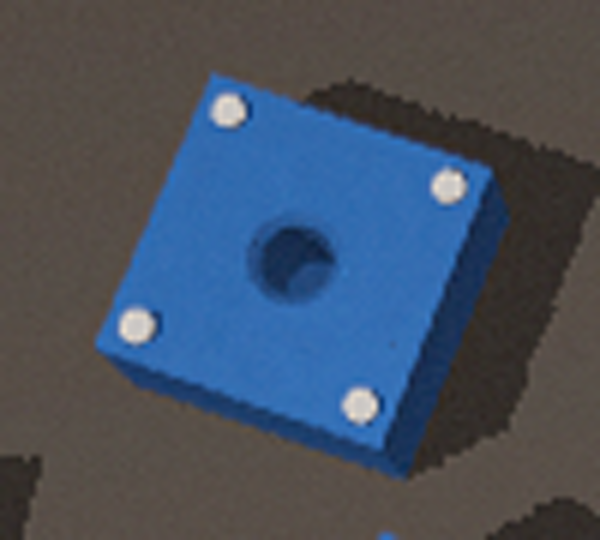

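The crops confirm the targets. Brass is the gold stem at the left end of the rack, at top pixel (345,180), with its axis at about (0.487,-0.158). The block is the 110 mm, 60 mm-high one with its bore at top pixel (183.4,167.7), so about (0.5537,0.1797). The rack itself measures 70x260x50. The tool always points down, so I'll tip the spindle by pivoting it between the pads against the fixed block's edge. First I'll move over the brass spindle with tool x along the block's face normal (yaw -116.1).

```bash
cat >> h.py <<'E'
from scipy.spatial.transform import Rotation as Ro
def delta(P,yaw=None):
    s=r.get_state();R=Ro.from_euler('xyz',s['eef_rot'],degrees=True)
    t=R.inv().apply(np.array(P)-s['tcp_pos'])
    w=0 if yaw is None else -((yaw-s['eef_rot'][2]+180)%360-180)
    print('t',round(s['time_s'],2),'tcp',np.round(s['tcp_pos'],4),'rot',np.round(s['eef_rot'],2),'F',np.round(s['contact_force'],1),'w',round(s['gripper_width'],4))
    print('tool delta',np.round(t,4),'turn rad',round(np.deg2rad(w),4))
E
python3 -c "
from h import *
delta((.487,-.158,.2),-116.1)"
```

```text
t 0.1 tcp [ 0.2375 -0.6313  0.2032] rot [ 1.7991e+02 -1.0000e-02 -1.5939e+02] F [ 0.  -0.2 -0.3] w 0.0876
tool delta [-0.4002  0.3552  0.0037] turn rad -0.7556
```

Request:
servo_tool(grip=[-1,-1,-1,-1,-1,-1,-1,-1,-1,-1], translation=[[-0.03,0.027,0],[-0.06,0.053,0],[-0.09,0.08,0],[-0.12,0.107,0],[-0.15,0.133,0],[-0.18,0.16,0],[-0.21,0.187,0],[-0.24,0.213,0],[-0.27,0.24,0],[-0.3,0.266,0.0]], turn=[-0.076,-0.152,-0.228,-0.304,-0.38,-0.456,-0.532,-0.608,-0.684,-0.756])

```text
time_s: 0.93
tcp_pos: [0.425, -0.2752, 0.204]
eef_rot: [180.0, 0.0, -115.9]
contact_force: [1.6, -0.6, 0.0]
gripper_width: 0.0878
```

```bash
python3 -c "
from h import *
delta((.487,-.158,.2),-116.1)"
```

```text
t 0.93 tcp [ 0.425  -0.2752  0.204 ] rot [ 1.8000e+02  1.0000e-02 -1.1585e+02] F [ 1.6 -0.6  0. ] w 0.0878
tool delta [-0.1325 -0.0047  0.0041] turn rad 0.0043
```

Request:
servo_tool(grip=[-1,-1,-1,-1,-1,-1], translation=[[-0.03,-0.001,0],[-0.06,-0.002,0],[-0.09,-0.003,0],[-0.12,-0.004,0],[-0.132,-0.005,0],[-0.132,-0.005,0]], turn=[0,0,0,0,0.004,0.004])

```text
time_s: 1.43
tcp_pos: [0.4883, -0.1587, 0.2037]
eef_rot: [180.0, 0.0, -116.1]
contact_force: [-0.5, 0.1, -1.0]
gripper_width: 0.0878
```

```bash
python3 - <<'E'
from h import *
c=calibration("wrist");p,d=capture("wrist"); print(c)
cv2.imwrite("pics/w1.png",p); np.save("pics/w1.npy",d)
delta((.487,-.158,.079),-116.1)
h=cv2.cvtColor(p,cv2.COLOR_BGR2HSV);m=cv2.inRange(h,(15,90,90),(32,255,255))
k,l,s,ce=cv2.connectedComponentsWithStats(m)
def wr(u,v):
    x,y=(u-c['cx'])/c['fx'],(v-c['cy'])/c['fy'];th=np.hypot(x,y)
    return np.array([x/th*np.tan(th),-y/th*np.tan(th),-1])
V=c['view']
for i in range(1,k):
    if s[i,4]<60: continue
    v,u=np.nonzero((l==i)&(d>0))
    P=np.array([wr(a,b)*d[b,a] for a,b in zip(u,v)]); P=(P-V[:3,3])@V[:3,:3]
    T=P[abs(P[:,2]-.118)<.003]; C=P[abs(P[:,2]-.058)<.003]
    print(ce[i],s[i,4],P.mean(0),'top',len(T),T.mean(0) if len(T) else 0,(T.max(0)+T.min(0))/2 if len(T) else 0,'collar',len(C))
    if len(C): print(cv2.minEnclosingCircle((C[:,:2]*1000).astype(np.float32)), cv2.minEnclosingCircle((T[:,:2]*1000).astype(np.float32)) if len(T) else 0)
E
```

```text
{'fx': 297.3186396354542, 'fy': 297.3186396354542, 'cx': 253.3445454930303, 'cy': 191.44711507851773, 'view': array([[-8.97796026e-01,  4.40411383e-01,  3.29671082e-04,
         5.07477169e-01],
       [-4.20163316e-01, -8.56294697e-01, -3.00370071e-01,
         1.06717821e-01],
       [-1.32004103e-01, -2.69809572e-01,  9.53822683e-01,
        -3.68998373e-01],
       [ 0.00000000e+00,  0.00000000e+00,  0.00000000e+00,
         1.00000000e+00]])}
t 1.48 tcp [ 0.4875 -0.1597  0.2037] rot [ 1.7996e+02 -1.0000e-02 -1.1617e+02] F [ 0.4 -0.1 -0.2] w 0.0878
tool delta [-0.0013  0.0011  0.1247] turn rad -0.0011
[250.99344262 168.87704918] 610 [ 0.48547988 -0.16888697  0.07666795] top 66 [ 0.483146   -0.16616962  0.11676991] [ 0.4847824  -0.16333236  0.11702779] collar 299
((485.97845458984375, -160.605712890625), 20.679487228393555) ((484.6990051269531, -161.9929962158203), 9.943931579589844)
[ 93.77245509 229.83832335] 167 [ 0.72122139 -0.18450012  0.04751352] top 0 0 0 collar 0
[125.54074074 248.71851852] 135 [ 0.68377393 -0.14279677  0.05789801] top 0 0 0 collar 0
[110.38913043 272.22826087] 460 [ 0.51653495 -0.20603791  0.30838732] top 0 0 0 collar 0
[396.09533469 272.3346856 ] 493 [ 0.43234399 -0.16453861  0.30820309] top 0 0 0 collar 0
[353.10225967 312.8234393 ] 2611 [ 0.45007147 -0.16295939  0.31660935] top 0 0 0 collar 0
[363.5        371.76760563] 142 [ 0.45565449 -0.11821349  0.30800279] top 0 0 0 collar 0
```

View pics/w1.png

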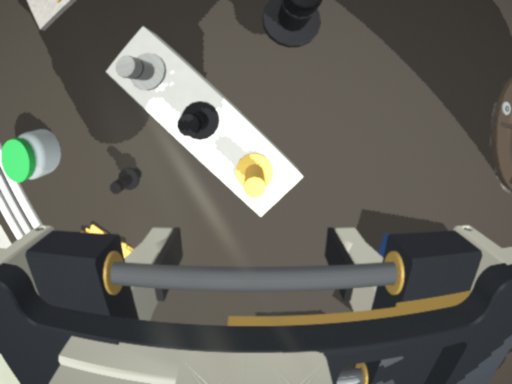

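The wrist view shows brass at (252,170) at the rack's near end, with the jaws straddling it across the image. It puts the axis at about (0.4855,-0.161), within 2 mm of the other estimates. I'll use (0.4865,-0.159) and descend to TCP z = 0.079.

Request:
servo_tool(grip=[-1,-1,-1,-1,-1,-1,-1,-1,-1], translation=[[0,0.001,0.015],[0,0.001,0.035],[0,0.001,0.055],[0,0.001,0.075],[0,0.001,0.093],[0,0.001,0.108],[0,0.001,0.12],[0,0.001,0.125],[0,0.001,0.125]], turn=[0,0,0,0,0,0,0,0,0])

```text
time_s: 2.23
tcp_pos: [0.485, -0.1611, 0.0779]
eef_rot: [179.9, -0.1, -116.4]
contact_force: [-0.2, 0.4, -0.1]
gripper_width: 0.0875
```

Request:
servo_tool(grip=[-0.5,0,0.4,0.8,1,1,1,1,1,1], translation=[[0,0,0],[0,0,0],[0,0,0],[0,0,0],[0,0,0],[0,0,0],[0,0,0],[0,0,0],[0,0,0],[0,0,0]], turn=[0,0,0,0,0,0,0,0,0,0], newtons=20)

```text
time_s: 3.07
tcp_pos: [0.4864, -0.1603, 0.0791]
eef_rot: [180.0, -0.0, -116.3]
contact_force: [-0.7, 0.4, -0.2]
gripper_width: 0.0266
```

```bash
python3 - <<'E'
from h import *
delta((.487,-.158,.2),-116.1)
for n in ["side","top"]:
    p,d=capture(n); cv2.imwrite(f"pics/{n}1.png",p)
E
```

```text
t 3.07 tcp [ 0.4864 -0.1603  0.0791] rot [ 180.     -0.   -116.29] F [-0.7  0.4 -0.2] w 0.0266
tool delta [-0.0024  0.0005 -0.1209] turn rad -0.0034
```

View pics/side1.png

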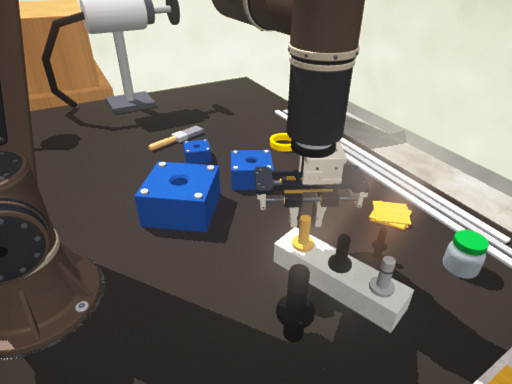

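The side view shows the fingers on either side of the brass stem at (304,222). The opening is 26.6 mm and still closing. I'll finish the close.

Request:
servo_tool(grip=[1,1,1,1], translation=[[0,0,0],[0,0,0],[0,0,0],[0,0,0]], turn=[0,0,0,0], newtons=20)

```text
time_s: 3.5
tcp_pos: [0.4865, -0.1604, 0.079]
eef_rot: [-180.0, 0.0, -116.3]
contact_force: [0.5, 0.4, -1.4]
gripper_width: 0.0214
```

Request:
servo_tool(grip=[1,1,1,1,1,1,1], translation=[[0,0,-0.01],[0,0,-0.025],[0,0,-0.04],[0,0,-0.055],[0,0,-0.07],[0,0,-0.08],[0,0,-0.08]], turn=[0,0,0,0,0,0,0], newtons=20)

```text
time_s: 4.08
tcp_pos: [0.4874, -0.1604, 0.1614]
eef_rot: [-179.8, 0.1, -116.3]
contact_force: [0.3, 0.1, -4.2]
gripper_width: 0.0209
```

```bash
python3 - <<'E'
from h import *
delta((.52,.10,.16),-116.1)
p,d=capture("side"); cv2.imwrite("pics/side2.png",p)
cv2.imwrite("pics/side2c.png",cv2.resize(p[120:320,220:440],None,fx=3,fy=3,interpolation=cv2.INTER_CUBIC))
E
```

```text
t 4.08 tcp [ 0.4874 -0.1604  0.1614] rot [-1.7983e+02  8.0000e-02 -1.1629e+02] F [ 0.3  0.1 -4.2] w 0.0209
tool delta [-0.2479  0.0861  0.0015] turn rad -0.0033
```

View pics/side2c.png

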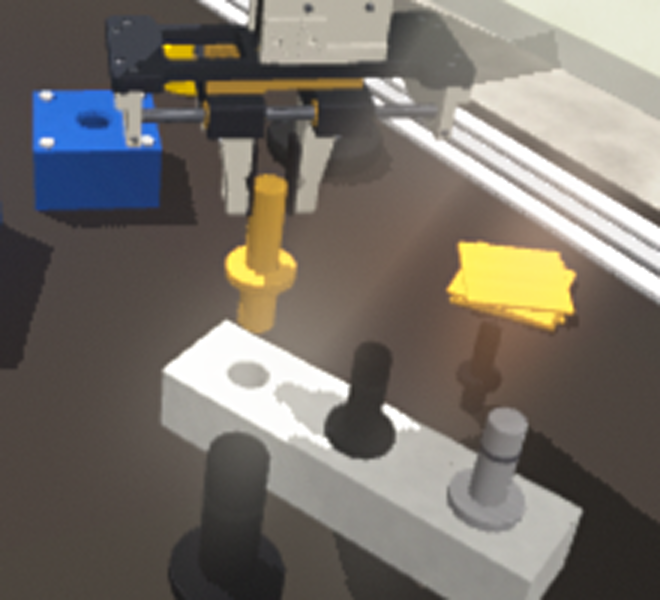

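The enlarged side view shows the brass spindle lifted clear and hanging upright at (263,260), with its hole empty at (248,373) and the other two still in place. The wrist reads 4.2 N, which matches 420 g. I'll carry it to the near side face of the middle block, in line with the bore.

Request:
servo_tool(grip=[1,1,1,1,1,1,1,1,1,1], translation=[[-0.012,0.004,0],[-0.034,0.012,0],[-0.062,0.022,0],[-0.092,0.033,0],[-0.122,0.044,0],[-0.152,0.055,0],[-0.182,0.066,0],[-0.21,0.077,0],[-0.234,0.086,0],[-0.249,0.091,0]], turn=[0,0,0,0,0,0,0,0,-0.002,-0.003])

```text
time_s: 4.97
tcp_pos: [0.5145, 0.1054, 0.1578]
eef_rot: [179.9, -0.1, -116.0]
contact_force: [0.2, -0.7, -3.5]
gripper_width: 0.0215
```

Request:
servo_tool(grip=[1,1], translation=[[0,0,0],[0,0,0]], turn=[0,0])

```text
time_s: 5.13
tcp_pos: [0.5144, 0.1036, 0.1579]
eef_rot: [179.9, -0.1, -116.0]
contact_force: [0.1, 0.1, -4.5]
gripper_width: 0.0215
```

```bash
python3 - <<'E'
from h import *
delta((.5162,.1034,.117),-116.1)
for n in ["side","top"]:
    p,d=capture(n); cv2.imwrite(f"pics/{n}3.png",p);np.save(f"pics/{n}3.npy",d)
    if n=="side": q=cv2.resize(p[80:250,190:360],None,fx=3.5,fy=3.5,interpolation=cv2.INTER_CUBIC);cv2.imwrite("pics/side3c.png",q)
    c=calibration(n);h=cv2.cvtColor(p,cv2.COLOR_BGR2HSV);m=cv2.inRange(h,(15,90,90),(32,255,255))
    k,l,s,ce=cv2.connectedComponentsWithStats(m)
    for i in range(1,k):
        if s[i,4]<60: continue
        P=pts(c,d,l==i); print(n,ce[i],s[i],P.mean(0),P.min(0),P.max(0))
E
```

```text
t 5.13 tcp [0.5144 0.1036 0.1579] rot [ 1.7992e+02 -1.0000e-01 -1.1604e+02] F [ 0.1  0.1 -4.5] w 0.0215
tool delta [-0.0007 -0.0017  0.0409] turn rad 0.001
side [29.44988954 50.44185579] [   0    0   81  113 4979] [0.10958686 1.49783084 0.10415213] [-0.03119263  0.88733537 -0.13847768] [0.40133637 1.97131908 0.33798118]
side [78.08106312 66.84850498] [  50   21   64   83 3010] [0.29035899 1.42790503 0.02023555] [ 0.1626844   0.92379048 -0.13622319] [0.4281743  1.93041397 0.22410923]
side [249.67625899  96.23021583] [231  95  41   4 139] [0.50514032 0.09631392 0.26999603] [ 0.46564208  0.06378747 -0.00185371] [0.84009745 0.78283343 0.27788306]
side [251.52878465 145.14072495] [242 123  20  45 469] [0.51874761 0.11182999 0.14094027] [ 0.4937513   0.0821514  -0.00115173] [0.73502951 0.50329307 0.20167695]
side [283.33056133 141.72557173] [269 132  30  20 481] [0.74309778 0.30854979 0.01166836] [ 0.69492093  0.26033845 -0.00268064] [0.81577673 0.39671058 0.02511739]
side [161.35106383 142.76595745] [148 136  29  15 188] [0.39682666 0.48061158 0.01314127] [ 0.35395009  0.46105447 -0.00297
[... 354 characters left out ...]
0.51009939  0.01740295]
top [310.31853583  74.4711838 ] [ 286   53   49   45 1284] [ 0.76744676 -0.13119691  0.01057928] [ 0.71250853 -0.19056483 -0.00409082] [ 0.83264063 -0.07382759  0.01874512]
top [496.18671679 119.68170426] [478 104  34  32 798] [ 0.60232302 -0.54551212  0.01527459] [ 0.56622716 -0.58916356  0.01029837] [ 0.63701857 -0.50825103  0.01975505]
top [501.1799308  148.15570934] [487 134  25  31 578] [ 0.5327016  -0.54025063  0.0154491 ] [ 0.49663244 -0.57055596  0.01051015] [ 0.56561681 -0.51347176  0.02211336]
top [505.87220447 176.98722045] [497 164  15  30 313] [ 0.4644715  -0.53431479  0.01554232] [ 0.4274286  -0.55451534  0.01001758] [ 0.4936982  -0.5200132   0.01982278]
```

View pics/side3c.png

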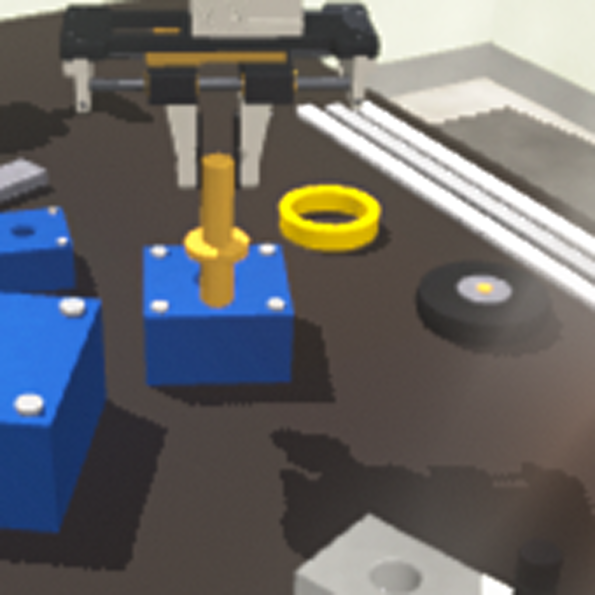

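The side crop shows the spindle upright at (217,230) in front of the block's near face, above the block-top level. I'll lower the foot to about 12 mm below the block's top edge.

Request:
servo_tool(grip=[1,1,1,1,1], translation=[[0,-0.001,0.008],[0,-0.002,0.02],[0,-0.002,0.034],[0,-0.002,0.041],[0,-0.002,0.041]], turn=[0,0,0,0,0])

```text
time_s: 5.65
tcp_pos: [0.5155, 0.1009, 0.116]
eef_rot: [179.9, -0.2, -116.2]
contact_force: [-0.3, -0.4, -4.2]
gripper_width: 0.0211
```

Request:
servo_tool(grip=[1,1,1,1,1,1], translation=[[-0.005,0,0],[-0.01,0,0],[-0.015,0,0],[-0.018,0,0],[-0.021,0,0],[-0.024,0,0]], turn=[0,0,0,0,0,0])

```text
time_s: 6.15
tcp_pos: [0.5275, 0.1241, 0.1183]
eef_rot: [-180.0, -0.0, -116.1]
contact_force: [-0.6, -1.6, -3.3]
gripper_width: 0.0212
```

```bash
python3 - <<'E'
from h import *
s=r.get_state();print(s['moment'])
delta((.5536-.44*.04,.1797-.898*.04,.117),-116.1)
E
```

```text
[-0.62807807  0.32547974 -0.02883651]
t 6.15 tcp [0.5275 0.1241 0.1183] rot [-1.8000e+02 -2.0000e-02 -1.1611e+02] F [-0.6 -1.6 -3.3] w 0.0212
tool delta [-0.0215  0.001   0.0013] turn rad -0.0001
```

Contact has been made, with about 1.7 N pushing back, and the spindle is pivoting. I'll keep pushing gently.

Request:
servo_tool(grip=[1,1,1,1,1,1,1,1], translation=[[-0.003,0,0],[-0.006,0,0],[-0.009,0,0],[-0.012,0.001,0],[-0.015,0.001,0],[-0.018,0.001,0],[-0.021,0.001,0.001],[-0.022,0.001,0.001]], turn=[0,0,0,0,0,0,0,0])

```text
time_s: 6.82
tcp_pos: [0.5364, 0.1444, 0.1169]
eef_rot: [180.0, -0.0, -116.1]
contact_force: [-1.3, -1.9, -1.8]
gripper_width: 0.0211
```

```bash
cat >> h.py <<'E'
B=np.array([.5537,.1797,.06]); N=np.array([.44,.898,0]); J=np.array([-.898,.44,0])
def wray(c,u,v):
    x,y=(u-c['cx'])/c['fx'],(v-c['cy'])/c['fy'];th=np.hypot(x,y)+1e-12
    return np.stack([x/th*np.tan(th),-y/th*np.tan(th),-np.ones_like(x)],-1)
def spindle(tag):
    s=r.get_state();out=[]
    for n in ["side","top","wrist"]:
        c=calibration(n);p,d=capture(n);cv2.imwrite(f"pics/{n}_{tag}.png",p)
        h=cv2.cvtColor(p,cv2.COLOR_BGR2HSV);m=cv2.inRange(h,(12,90,50),(32,255,255))>0
        v,u=np.nonzero(m&(d>0))
        if n=="wrist": P=wray(c,u.astype(float),v.astype(float))*d[v,u][:,None]
        else:
            z=d[v,u];P=np.stack([(u-c['cx'])/c['fx']*z,-(v-c['cy'])/c['fy']*z,-z],1)
        P=(P-c['view'][:3,3])@c['view'][:3,:3]
        Q=(P-s['tcp_pos']);k=(np.hypot(Q[:,0],Q[:,1])<.055)&(P[:,2]<s['tcp_pos'][2]+.045)&(P[:,2]>.03)
        P=P[k]; X=np.stack([(P-B)@N,(P-B)@J,P[:,2]],1)
        print(n,len(X), 'coords: n(along push) j z rel bore')
        for z in np.arange(.03,.18,.01):
            q=X[abs(X[:,2]-z)<.004]
            if len(q)>4: print('  z%.3f n %.1f..%.1f  j %.1f..%.1f  (%d)'%(z,*(1e3*np.percentile(q[:,0],[3,97])),*(1e3*np.percentile(q[:,1],[3,97])),len(q)))
        np.save(f"pics/{n}_{tag}_X.npy",X)
E
python3 - <<'E'
from h import *
delta((.5536-.44*.04,.1797-.898*.04,.117),-116.1)
spindle("t1")
p=cv2.imread("pics/side_t1.png");q=cv2.imread("pics/wrist_t1.png")
cv2.imwrite("pics/t1.png",np.hstack([cv2.resize(p[80:230,180:330],(399,399)),cv2.resize(q,(400,399))]))
E
```

```text
t 6.82 tcp [0.5364 0.1444 0.1169] rot [ 180.     -0.   -116.12] F [-1.3 -1.9 -1.8] w 0.0211
tool delta [ 0.0008  0.0001 -0.0001] turn rad -0.0003
side 420 coords: n(along push) j z rel bore
  z0.060 n -80.2..-70.7  j -10.5..9.8  (24)
  z0.070 n -78.1..-68.9  j -10.4..9.7  (29)
  z0.080 n -74.7..-64.9  j -10.5..9.6  (27)
  z0.090 n -72.9..-64.3  j -10.5..8.5  (15)
  z0.100 n -77.3..-53.1  j -20.1..18.9  (74)
  z0.110 n -64.3..-56.2  j -8.3..9.2  (24)
  z0.120 n -61.0..-48.6  j -11.2..9.0  (31)
  z0.130 n -58.1..-43.0  j -11.3..8.8  (30)
  z0.140 n -53.7..-39.1  j -11.5..11.2  (35)
  z0.150 n -53.2..-41.3  j -11.2..11.3  (35)
  z0.160 n -49.9..-42.5  j -7.8..11.3  (12)
top 283 coords: n(along push) j z rel bore
  z0.060 n -79.7..-69.5  j -8.1..11.9  (16)
  z0.070 n -77.6..-67.8  j -7.6..11.4  (19)
  z0.100 n -76.0..-52.0  j -19.1..19.9  (158)
  z0.110 n -66.5..-54.8  j -8.1..10.5  (25)
  z0.120 n -59.8..-51.4  j -9.6..6.7  (16)
wrist 4274 coords: n(along push) j z rel bore
  z0.060 n -80.2..-70.3  j -10.2..11.1  (109)
  z0.070 n -77.9..-71.3  j -8.9..9.8  (133)
  z0.080 n -75.0..-73.5  j -1.6..4.8  (11)
  z0.100 n -77.1..-53.5  j -18.4..18.5  (1244)
  z0.110 n -63.5..-53.9  j -9.4..10.5  (235)
  z0.120 n -60.4..-52.0  j -8.9..10.2  (251)
  z0.130 n -57.1..-49.8  j -8.7..9.7  (285)
  z0.140 n -53.8..-43.6  j -9.4..11.1  (344)
  z0.150 n -50.4..-31.5  j -9.0..11.0  (521)
  z0.160 n -47.6..-40.0  j -7.0..9.6  (274)
```

View pics/t1.png

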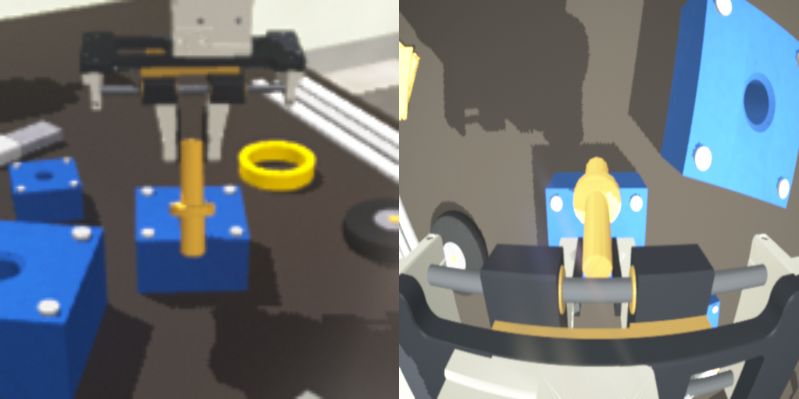

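Both views show the spindle leaning towards the block. The depth profile of the stem's back surface gives 0.325 of lean per unit of height, so 18°. I'll push 4 mm more for about 21°, then firm the grip and lift.

Request:
servo_tool(grip=[1,1,1,1,1,1], translation=[[-0.002,0,0],[-0.004,0,0],[-0.004,0,0],[-0.004,0,0],[-0.004,0,0],[-0.004,0,0]], turn=[0,0,0,0,0,0], newtons=20)

```text
time_s: 7.47
tcp_pos: [0.5379, 0.1476, 0.117]
eef_rot: [180.0, -0.0, -116.1]
contact_force: [-1.2, -1.4, -4.3]
gripper_width: 0.0213
```

Request:
servo_tool(grip=[1,1,1,1,1,1,1,1], translation=[[0,0,0],[0,0,0],[0,0,-0.006],[0,0,-0.015],[0,0,-0.025],[0,0,-0.035],[0,0,-0.04],[0,0,-0.04]], turn=[0,0,0,0,0,0,0,0], newtons=45)

```text
time_s: 8.13
tcp_pos: [0.5392, 0.1484, 0.1594]
eef_rot: [-179.9, 0.2, -116.1]
contact_force: [-0.2, 0.8, -3.3]
gripper_width: 0.021
```

```bash
python3 - <<'E'
from h import *
delta((.5537,.1797,.117),-116.1)
spindle("t2")
p=cv2.imread("pics/side_t2.png");q=cv2.imread("pics/wrist_t2.png")
cv2.imwrite("pics/t2.png",np.hstack([cv2.resize(p[80:230,180:330],(399,399)),cv2.resize(q,(400,399))]))
E
```

```text
t 8.13 tcp [0.5392 0.1484 0.1594] rot [-179.87    0.19 -116.11] F [-0.2  0.8 -3.3] w 0.021
tool delta [-0.0343  0.0009  0.0425] turn rad -0.0001
side 442 coords: n(along push) j z rel bore
  z0.100 n -76.8..-64.9  j -10.1..9.5  (22)
  z0.110 n -74.0..-65.5  j -10.3..7.1  (26)
  z0.120 n -69.5..-56.9  j -13.1..9.2  (34)
  z0.130 n -68.0..-55.3  j -13.2..9.2  (32)
  z0.140 n -72.3..-42.0  j -23.0..18.8  (57)
  z0.150 n -69.8..-47.3  j -10.6..8.8  (34)
  z0.160 n -57.1..-45.8  j -10.8..8.7  (27)
  z0.170 n -53.9..-42.2  j -10.8..8.5  (31)
top 321 coords: n(along push) j z rel bore
  z0.100 n -74.4..-66.9  j -8.1..10.4  (13)
  z0.110 n -72.8..-62.7  j -8.0..11.1  (22)
  z0.120 n -70.5..-67.0  j -2.4..6.8  (7)
  z0.140 n -72.2..-45.0  j -18.6..19.8  (152)
  z0.150 n -68.7..-49.7  j -7.7..11.0  (29)
  z0.160 n -56.3..-49.7  j -9.0..7.9  (23)
wrist 4283 coords: n(along push) j z rel bore
  z0.100 n -76.4..-66.5  j -10.1..10.9  (99)
  z0.110 n -73.8..-67.5  j -9.0..9.8  (130)
  z0.120 n -70.9..-69.3  j -5.2..5.4  (19)
  z0.140 n -73.1..-48.4  j -18.5..18.5  (1194)
  z0.150 n -59.6..-49.7  j -9.2..10.6  (217)
  z0.160 n -56.5..-48.0  j -9.0..10.2  (254)
  z0.170 n -53.2..-45.6  j -8.7..10.0  (282)
```

View pics/t2.png

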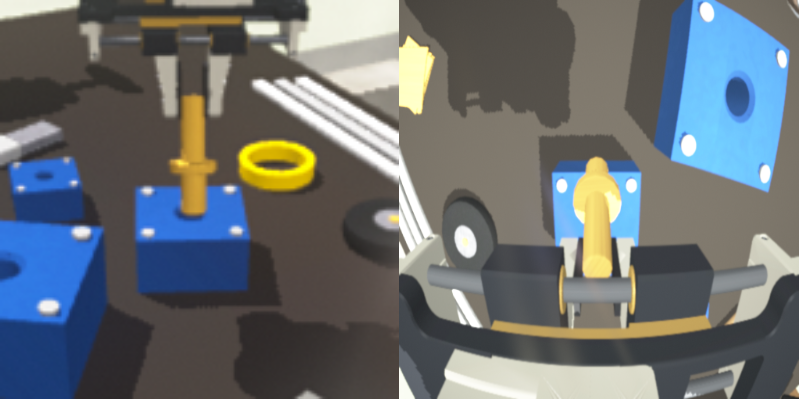

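```bash
cat >> h.py <<'E'
from scipy.optimize import least_squares
def fit(tag,zc,cams=("wrist","side","top")):
    # axis: point (a,b) at z=zc, slopes ta (n), tb (j); stem radius 11, shank 12
    for cs in [cams]+[(c,) for c in cams]:
        X=np.concatenate([np.load(f"pics/{c}_{tag}_X.npy") for c in cs])*1e3
        def dist(q):
            a=np.array([q[2],q[3],1]);L=np.linalg.norm(a);a/=L
            d=X-np.array([q[0],q[1],zc*1e3]);s=d@a
            return s,np.linalg.norm(d-np.outer(s,a),axis=1)
        def f(q):
            s,rr=dist(q); e=rr-np.where(rr>0,11.5,0); return e
        ok=np.ones(len(X),bool)
        q=np.array([np.median(X[:,0]),0,.33,0])
        for it in range(6):
            rs=least_squares(lambda q:np.clip(dist(q)[1]-11.4,-4,4),q,loss='soft_l1'); q=rs.x
            s,rr=dist(q); k=abs(rr-11.4)<3; X=X[k] if k.sum()>60 else X
        print(cs,len(X),'axis at z',zc,'n,j mm',np.round(q[:2],1),'tilt n %.1f j %.1f deg'%tuple(np.degrees(np.arctan(q[2:]))))
E
python3 - <<'E'
from h import *
fit("t1",.06); fit("t2",.10)
E
```

```text
('wrist', 'side', 'top') 3362 axis at z 0.06 n,j mm [-68.  -0.] tilt n 19.0 j 0.6 deg
('wrist',) 2877 axis at z 0.06 n,j mm [-68.1   0.1] tilt n 19.0 j 0.5 deg
('side',) 217 axis at z 0.06 n,j mm [-88.7  -7.8] tilt n 18.5 j 5.3 deg
('top',) 146 axis at z 0.06 n,j mm [-67.7   0.5] tilt n 19.0 j 0.1 deg
('wrist', 'side', 'top') 3384 axis at z 0.1 n,j mm [-64.   -0.3] tilt n 18.8 j 0.8 deg
('wrist',) 2884 axis at z 0.1 n,j mm [-64.1   0.1] tilt n 18.9 j 0.5 deg
('side',) 209 axis at z 0.1 n,j mm [-61.8  -1. ] tilt n 6.6 j -7.2 deg
('top',) 154 axis at z 0.1 n,j mm [-89.9  -6.9] tilt n 39.0 j 6.2 deg
```

The cylinder fit gives 18.9° from the wrist camera, so the last push sagged back on lifting. Time is plentiful, so I'll tip it a little further with the firmer grip.

Request:
servo_tool(grip=[1,1,1,1,1,1,1], translation=[[0.004,0,0],[0.008,0,0.006],[0.008,0,0.018],[0.008,0,0.032],[0.008,0,0.042],[0.008,0,0.042],[0.008,0,0.042]], turn=[0,0,0,0,0,0,0], newtons=45)

```text
time_s: 8.87
tcp_pos: [0.534, 0.1399, 0.1143]
eef_rot: [179.9, -0.1, -116.1]
contact_force: [0.5, -0.5, -3.0]
gripper_width: 0.0212
```

Request:
servo_tool(grip=[1,1,1,1,1,1,1,1,1], translation=[[-0.003,0,0],[-0.006,0,0],[-0.008,0,0],[-0.01,0,0],[-0.012,0,0],[-0.014,0,0],[-0.0145,0,0],[-0.0145,0,0],[-0.0145,0,0]], turn=[0,0,0,0,0,0,0,0,0])

```text
time_s: 9.62
tcp_pos: [0.5405, 0.1532, 0.1149]
eef_rot: [180.0, -0.0, -116.1]
contact_force: [-1.9, -3.8, -4.1]
gripper_width: 0.0206
```

Request:
servo_tool(grip=[1,1,1,1,1,1,1,1], translation=[[0,0,-0.004],[0,0,-0.01],[0,0,-0.018],[0,0,-0.026],[0,0,-0.034],[0,0,-0.04],[0,0,-0.042],[0,0,-0.042]], turn=[0,0,0,0,0,0,0,0])

```text
time_s: 10.28
tcp_pos: [0.5414, 0.1539, 0.1581]
eef_rot: [-179.9, 0.1, -116.1]
contact_force: [-0.6, -0.2, -4.0]
gripper_width: 0.0208
```

```bash
python3 - <<'E'
from h import *
delta((.5537,.1797,.117),-116.1)
spindle("t3")
fit("t3",.10,("wrist","top"))
p=cv2.imread("pics/side_t3.png");q=cv2.imread("pics/wrist_t3.png")
cv2.imwrite("pics/t3.png",np.hstack([cv2.resize(p[80:230,180:330],(399,399)),cv2.resize(q,(400,399))]))
E
```

```text
t 10.28 tcp [0.5414 0.1539 0.1581] rot [-1.7994e+02  1.0000e-01 -1.1612e+02] F [-0.6 -0.2 -4. ] w 0.0208
tool delta [-0.0285  0.0004  0.0411] turn rad -0.0004
side 431 coords: n(along push) j z rel bore
  z0.100 n -72.5..-64.0  j -10.3..9.5  (17)
  z0.110 n -71.7..-59.4  j -10.4..9.4  (31)
  z0.120 n -68.1..-58.8  j -10.4..9.3  (30)
  z0.130 n -64.4..-55.5  j -10.6..9.2  (29)
  z0.140 n -68.6..-42.6  j -20.3..18.7  (55)
  z0.150 n -66.6..-45.0  j -11.0..8.8  (40)
  z0.160 n -52.0..-39.8  j -11.1..8.6  (30)
  z0.170 n -50.1..-34.7  j -11.4..8.5  (32)
top 358 coords: n(along push) j z rel bore
  z0.100 n -72.9..-65.2  j -7.3..10.5  (13)
  z0.110 n -70.3..-59.1  j -8.9..11.6  (23)
  z0.120 n -66.9..-62.3  j -5.5..8.6  (13)
  z0.140 n -68.3..-40.3  j -19.2..20.4  (142)
  z0.150 n -66.2..-44.6  j -9.4..11.4  (44)
  z0.160 n -51.5..-43.7  j -7.7..9.9  (27)
  z0.170 n -47.3..-44.0  j -5.9..5.5  (10)
wrist 4503 coords: n(along push) j z rel bore
  z0.100 n -73.8..-66.1  j -9.9..10.0  (77)
  z0.110 n -71.5..-64.0  j -9.5..10.0  (154)
  z0.120 n -68.0..-65.6  j -6.2..6.6  (48)
  z0.140 n -69.2..-43.9  j -18.6..18.9  (1132)
  z0.150 n -55.9..-45.0  j -9.3..10.7  (247)
  z0.160 n -51.8..-43.7  j -9.0..10.1  (274)
  z0.170 n -48.0..-40.4  j -8.6..9.9  (298)
('wrist', 'top') 3267 axis at z 0.1 n,j mm [-62.    0.1] tilt n 21.3 j 0.6 deg
('wrist',) 3065 axis at z 0.1 n,j mm [-62.    0.2] tilt n 21.3 j 0.6 deg
('top',) 173 axis at z 0.1 n,j mm [-90.5   3.4] tilt n 41.1 j -4.5 deg
```

```bash
python3 - <<'E'
from h import *
for cam in ["wrist","top","side"]:
    X=np.load(f"pics/{cam}_t3_X.npy")*1e3
    t=np.tan(np.radians(21.2));a=np.array([t,.01,1]);a/=np.linalg.norm(a)
    d=X-np.array([-62,.1,100]);s=d@a;rr=np.linalg.norm(d-np.outer(s,a),axis=1)
    k=(rr>14)&(rr<23); print(cam,'collar s',np.percentile(s[k],[2,10,25,50,75,90,98]),k.sum(),'rmax',rr[k].max())
    k=rr<13.5; print('  shank/stem s range',s[k].min(),np.percentile(s[k],[.5,99]),s[k].max())
    # collar top: face toward camera
for S in [0]:
    pass
E
```

```text
wrist collar s [33.95682371 36.80357772 39.67962849 40.42631607 40.86314197 41.25869788
 41.70311819] 1077 rmax 22.8085384877266
  shank/stem s range -4.755511644481672 [ -3.2955087 101.4477683] 106.85711776954616
top collar s [36.01961442 38.03070839 40.10965156 41.45466411 42.34467452 43.10198441
 43.98261198] 157 rmax 22.883499351425172
  shank/stem s range -3.0213463941938397 [ -2.84457341 102.00544839] 103.81939708114369
side collar s [18.76971396 34.96583098 36.69197197 39.97680113 42.58095823 92.6326837
 97.89158756] 80 rmax 22.95899627118913
  shank/stem s range -3.9847767422641165 [ -3.36492747 101.59445549] 101.68368460059393
```

View pics/t3.png

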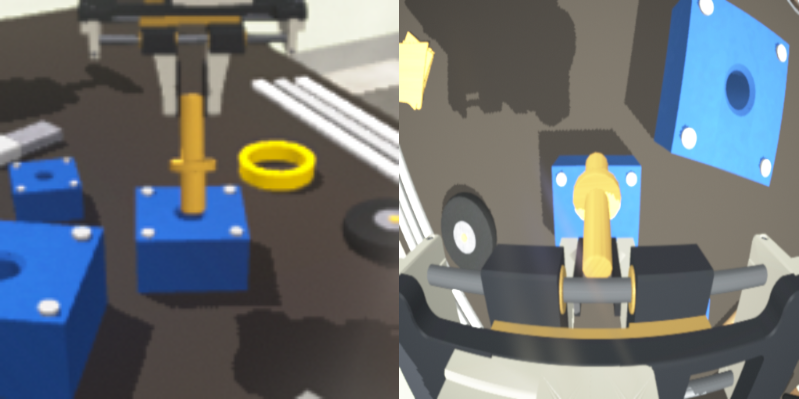

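The tilt is now 21°. The collar's top face places the foot centre at n=-64.5 mm from the bore, z=0.0935, with 36 mm horizontally and 64.6 mm vertically between it and the TCP. I'll put the foot centre 2 mm short of the bore axis and start lowering.

Request:
servo_tool(grip=[1,1,1,1,1,1,1,1,1,1], translation=[[-0.006,0,0],[-0.016,0,0],[-0.028,0,0],[-0.04,0,0],[-0.052,0,0],[-0.06,0,0.003],[-0.0625,0,0.008],[-0.0625,0,0.015],[-0.0625,0,0.02],[-0.0625,0,0.02]], turn=[0,0,0,0,0,0,0,0,0,0])

```text
time_s: 11.27
tcp_pos: [0.5671, 0.2087, 0.1351]
eef_rot: [179.9, -0.2, -116.2]
contact_force: [-0.6, -0.5, -3.9]
gripper_width: 0.021
```

```bash
python3 - <<'E'
from h import *
delta((.5537,.1797,.117),-116.1)
s=r.get_state();print('tcp n',(s['tcp_pos']-B)@N*1e3,(s['tcp_pos']-B)@J*1e3)
spindle("t4")
fit("t4",.08,("wrist","top"))
p=cv2.imread("pics/side_t4.png");q=cv2.imread("pics/top_t4.png");w=cv2.imread("pics/wrist_t4.png")
cv2.imwrite("pics/t4.png",np.hstack([cv2.resize(p[95:215,190:310],(400,400),interpolation=cv2.INTER_CUBIC),cv2.resize(w[100:300,140:340],(400,400))]))
E
```

```text
t 11.27 tcp [0.5671 0.2087 0.1351] rot [ 1.7989e+02 -1.5000e-01 -1.1615e+02] F [-0.6 -0.5 -3.9] w 0.021
tool delta [ 0.0319 -0.0008  0.0182] turn rad -0.0009
tcp n 31.96095717333225 0.6890863641734123
side 376 coords: n(along push) j z rel bore
  z0.080 n -13.4..-5.8  j -8.4..10.0  (24)
  z0.090 n -11.4..-0.1  j -11.3..10.0  (28)
  z0.100 n -7.7..3.9  j -11.5..9.8  (29)
  z0.110 n -3.7..12.0  j -11.9..18.3  (24)
  z0.120 n -8.5..11.4  j -17.1..17.5  (61)
  z0.130 n 4.3..14.5  j -9.1..9.3  (29)
  z0.140 n 8.1..19.6  j -9.3..9.1  (28)
  z0.150 n 12.0..22.8  j -9.5..8.9  (29)
  z0.160 n 18.2..26.8  j -9.6..9.5  (27)
  z0.170 n 20.4..29.8  j -9.7..11.3  (29)
top 427 coords: n(along push) j z rel bore
  z0.080 n -11.9..0.0  j -8.4..12.1  (18)
  z0.090 n -10.1..1.6  j -7.3..12.0  (25)
  z0.100 n -6.0..-0.1  j -4.1..9.6  (16)
  z0.110 n 18.7..31.8  j -5.1..20.5  (18)
  z0.120 n -7.6..19.0  j -18.1..20.5  (165)
  z0.130 n -4.9..19.5  j -7.2..11.3  (31)
  z0.140 n 10.7..19.8  j -7.4..11.5  (30)
  z0.150 n 13.8..21.4  j -5.8..10.4  (26)
  z0.160 n 17.9..25.8  j -9.6..5.9  (12)
  z0.170 n 22.8..38.8  j -9.1..-3.0  (11)
wrist 4528 coords: n(along push) j z rel bore
  z0.080 n -11.5..-3.8  j -10.2..10.3  (60)
  z0.090 n -9.4..-2.3  j -9.7..10.2  (153)
  z0.100 n -6.6..-3.9  j -6.7..5.7  (48)
  z0.120 n -7.4..17.0  j -18.5..18.8  (1159)
  z0.130 n 6.4..17.2  j -9.6..10.6  (247)
  z0.140 n 10.1..19.4  j -9.1..10.0  (273)
  z0.150 n 13.9..24.8  j -9.2..10.9  (320)
  z0.160 n 17.7..26.9  j -9.7..10.9  (377)
  z0.170 n 21.4..40.9  j -9.1..10.5  (604)
('wrist', 'top') 3328 axis at z 0.08 n,j mm [-0.1  0.1] tilt n 21.4 j 0.5 deg
('wrist',) 3070 axis at z 0.08 n,j mm [-0.2  0.1] tilt n 21.4 j 0.5 deg
('top',) 199 axis at z 0.08 n,j mm [ 1.9 -0.1] tilt n 4.1 j 5.9 deg
```

View pics/t4.png

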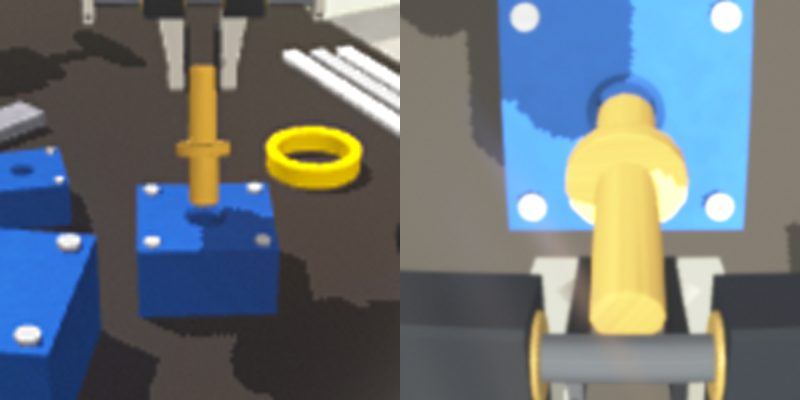

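The crops show the foot tipped over the bore (wrist crop: shank at (627,105) above the ring centred near x=625; side crop: foot at (205,200) over the ring at (205,213)). The tilt is 21.4° and the foot is at about n=-3.8 mm, z=0.070. I'll lower it low edge first.

Request:
servo_tool(grip=[1,1,1,1,1,1,1,1], translation=[[-0.0015,0,0.003],[-0.0015,0,0.006],[-0.0015,0,0.009],[-0.0015,0,0.012],[-0.0015,0,0.014],[-0.0015,0,0.016],[-0.0015,0,0.018],[-0.0015,0,0.018]], turn=[0,0,0,0,0,0,0,0])

```text
time_s: 12.08
tcp_pos: [0.5688, 0.2107, 0.1186]
eef_rot: [180.0, -0.0, -116.1]
contact_force: [0.1, -0.6, -3.0]
gripper_width: 0.0207
```

```bash
python3 - <<'E'
from h import *
delta((.5537,.1797,.117),-116.1)
s=r.get_state();print('tcp n',(s['tcp_pos']-B)@N*1e3,(s['tcp_pos']-B)@J*1e3,s['moment'])
spindle("t5")
fit("t5",.07,("wrist",))
p=cv2.imread("pics/side_t5.png");q=cv2.imread("pics/top_t5.png");w=cv2.imread("pics/wrist_t5.png")
cv2.imwrite("pics/t5.png",np.hstack([cv2.resize(p[95:215,190:310],(400,400),interpolation=cv2.INTER_CUBIC),cv2.resize(w[100:300,140:340],(400,400))]))
E
```

```text
t 12.08 tcp [0.5688 0.2107 0.1186] rot [ 1.7998e+02 -5.0000e-02 -1.1613e+02] F [ 0.1 -0.6 -3. ] w 0.0207
tool delta [ 0.0345 -0.0001  0.0016] turn rad -0.0005
tcp n 34.46822996855297 0.06731578340238693 [-0.19802256  0.14273233 -0.01733334]
side 378 coords: n(along push) j z rel bore
  z0.060 n -10.3..-1.9  j -10.4..9.1  (13)
  z0.070 n -10.4..1.3  j -11.6..9.9  (29)
  z0.080 n -5.8..4.4  j -11.6..9.7  (29)
  z0.090 n -3.4..8.7  j -11.8..9.6  (30)
  z0.100 n -7.7..16.2  j -19.5..20.0  (40)
  z0.110 n -5.6..16.2  j -9.3..9.2  (33)
  z0.120 n 10.6..22.0  j -9.5..9.0  (28)
  z0.130 n 13.6..22.4  j -9.5..8.9  (26)
  z0.140 n 15.5..27.3  j -9.7..9.5  (26)
  z0.150 n 21.6..31.0  j -9.8..11.3  (28)
  z0.160 n 25.0..38.6  j -7.2..11.3  (19)
top 414 coords: n(along push) j z rel bore
  z0.060 n -7.8..0.4  j -9.1..11.5  (6)
  z0.070 n -9.0..0.3  j -7.9..11.1  (24)
  z0.080 n -5.4..2.8  j -6.2..11.3  (23)
  z0.090 n 1.2..34.6  j 2.0..13.5  (5)
  z0.100 n -5.3..24.8  j -18.5..21.1  (105)
  z0.110 n -4.2..16.1  j -11.4..11.3  (61)
  z0.120 n 11.3..21.8  j -7.6..11.4  (27)
  z0.130 n 13.8..22.5  j -7.7..10.3  (26)
  z0.140 n 18.3..27.8  j -9.0..6.7  (18)
  z0.150 n 23.3..41.8  j -10.1..-2.8  (8)
  z0.160 n 34.9..38.0  j -9.8..-2.8  (9)
wrist 4568 coords: n(along push) j z rel bore
  z0.060 n -10.2..-2.9  j -10.9..9.4  (16)
  z0.070 n -9.4..-1.4  j -10.1..10.2  (154)
  z0.080 n -5.7..-1.4  j -7.2..8.8  (98)
  z0.100 n -6.2..21.5  j -19.3..19.4  (662)
  z0.110 n -4.2..15.3  j -11.3..11.1  (509)
  z0.120 n 10.9..19.5  j -9.0..10.1  (269)
  z0.130 n 14.7..25.8  j -9.2..10.4  (307)
  z0.140 n 18.4..28.1  j -9.0..10.6  (361)
  z0.150 n 22.3..43.2  j -9.5..10.7  (438)
  z0.160 n 26.2..38.3  j -8.7..10.4  (649)
('wrist',) 3109 axis at z 0.07 n,j mm [4.  0.1] tilt n 21.9 j 0.5 deg
('wrist',) 3109 axis at z 0.07 n,j mm [4.  0.1] tilt n 21.9 j 0.5 deg
```

View pics/t5.png

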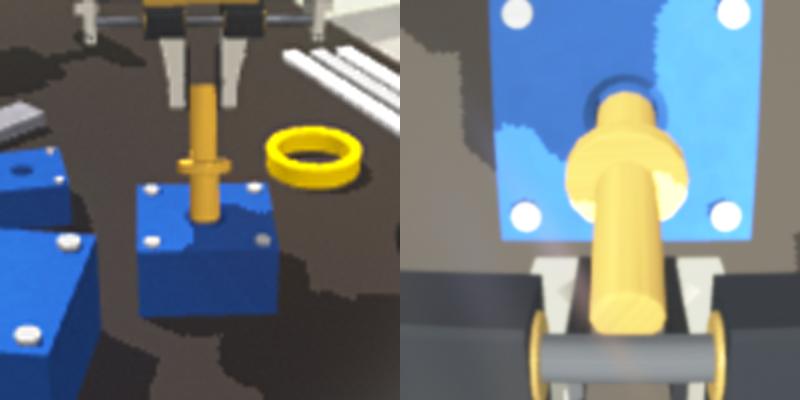

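The foot's low edge is in the bore: the side crop shows the shank entering the mouth at (205,215). The tilt is 21.9°, the foot is about 6 mm below the block top and the forces are small. I'll go 2.5 mm deeper, then straighten by swinging the grasp point back along an arc about the foot with a lighter grip.

Request:
servo_tool(grip=[1,1,1,1,1,1,1], translation=[[0,0,0.0015],[0,0,0.0025],[0.003,0,0.0015],[0.0055,0,0.001],[0.008,0,0.0005],[0.008,0,0.0005],[0.008,0,0.0005]], turn=[0,0,0,0,0,0,0], newtons=20)

```text
time_s: 12.82
tcp_pos: [0.5658, 0.2039, 0.119]
eef_rot: [-180.0, 0.1, -116.1]
contact_force: [0.6, 1.6, -2.8]
gripper_width: 0.0212
```

```bash
python3 - <<'E'
from h import *
delta((.5537,.1797,.117),-116.1)
s=r.get_state();print('tcp n',(s['tcp_pos']-B)@N*1e3,(s['tcp_pos']-B)@J*1e3,s['moment'])
spindle("t6")
fit("t6",.07,("wrist",))
E
```

```text
t 12.82 tcp [0.5658 0.2039 0.119 ] rot [-1.7997e+02  6.0000e-02 -1.1613e+02] F [ 0.6  1.6 -2.8] w 0.0212
tool delta [0.0271 0.0002 0.002 ] turn rad -0.0005
tcp n 27.064809206694292 -0.24141456378322915 [ 0.45216258 -0.17128235  0.02448036]
side 387 coords: n(along push) j z rel bore
  z0.060 n -14.4..-4.1  j -11.2..10.0  (18)
  z0.070 n -12.1..-2.8  j -11.4..7.4  (25)
  z0.080 n -11.1..0.2  j -11.4..9.8  (28)
  z0.090 n -6.3..3.5  j -11.5..9.7  (27)
  z0.100 n -12.8..13.2  j -22.2..20.0  (54)
  z0.110 n -8.0..13.7  j -9.0..9.5  (30)
  z0.120 n 5.9..16.4  j -9.0..9.2  (26)
  z0.130 n 7.3..16.9  j -9.3..9.1  (27)
  z0.140 n 11.8..19.6  j -10.0..9.0  (27)
  z0.150 n 15.1..22.0  j -11.8..8.9  (28)
  z0.160 n 17.7..30.7  j -11.8..7.3  (20)
top 384 coords: n(along push) j z rel bore
  z0.060 n -12.8..-0.4  j -8.2..12.1  (10)
  z0.070 n -12.0..-0.4  j -6.6..11.6  (22)
  z0.080 n -9.2..-2.6  j -6.5..10.0  (18)
  z0.100 n -10.6..19.5  j -19.2..20.4  (126)
  z0.110 n -9.4..12.1  j -9.5..12.7  (46)
  z0.120 n 5.5..14.9  j -6.5..10.7  (26)
  z0.130 n 9.0..15.1  j -8.1..9.7  (21)
  z0.140 n 12.0..17.5  j -7.4..4.9  (9)
  z0.160 n 27.0..30.5  j -10.3..-3.1  (11)
wrist 4339 coords: n(along push) j z rel bore
  z0.060 n -14.6..-6.3  j -10.7..9.3  (60)
  z0.070 n -12.5..-5.2  j -9.9..9.7  (135)
  z0.080 n -9.5..-7.2  j -6.7..6.3  (43)
  z0.100 n -11.3..15.3  j -19.2..18.5  (893)
  z0.110 n -9.5..11.3  j -9.3..10.2  (266)
  z0.120 n 5.2..14.0  j -9.3..10.0  (258)
  z0.130 n 8.4..15.9  j -8.9..9.6  (278)
  z0.140 n 12.0..22.4  j -9.8..10.8  (336)
  z0.150 n 15.2..35.6  j -9.4..11.0  (406)
  z0.160 n 18.7..31.0  j -8.4..9.7  (636)
('wrist',) 2912 axis at z 0.07 n,j mm [ 0.6 -0. ] tilt n 19.4 j 0.5 deg
('wrist',) 2912 axis at z 0.07 n,j mm [ 0.6 -0. ] tilt n 19.4 j 0.5 deg
```

Straightening works: the tilt is 19.4° with about 1.7 N against the bore wall. I'll continue the arc.

Request:
servo_tool(grip=[1,1,1,1,1,1,1], translation=[[0.003,0,-0.0005],[0.006,0,-0.001],[0.009,0,-0.001],[0.012,0,-0.001],[0.015,0,-0.0005],[0.015,0,-0.0005],[0.015,0,-0.0005]], turn=[0,0,0,0,0,0,0], newtons=18)

```text
time_s: 13.55
tcp_pos: [0.5587, 0.1899, 0.1189]
eef_rot: [180.0, -0.0, -116.1]
contact_force: [0.3, 0.9, -4.1]
gripper_width: 0.0214
```

```bash
python3 - <<'E' | grep -v " z0"
from h import *
delta((.5537,.1797,.117),-116.1)
spindle("t7")
fit("t7",.07,("wrist",))
E
```

```text
t 13.55 tcp [0.5587 0.1899 0.1189] rot [ 1.7998e+02 -2.0000e-02 -1.1614e+02] F [ 0.3  0.9 -4.1] w 0.0214
tool delta [ 0.0114 -0.0001  0.0019] turn rad -0.0008
side 386 coords: n(along push) j z rel bore
top 272 coords: n(along push) j z rel bore
wrist 3312 coords: n(along push) j z rel bore
('wrist',) 2199 axis at z 0.07 n,j mm [-0.1 -0.1] tilt n 9.5 j 0.8 deg
('wrist',) 2199 axis at z 0.07 n,j mm [-0.1 -0.1] tilt n 9.5 j 0.8 deg
```

Tilt is 9.5° and forces are small. Next is the rest of the arc, with some descent.

Request:
servo_tool(grip=[1,1,1,1,1,1,1,1], translation=[[0.0025,0,0],[0.005,0,0.0005],[0.0075,0,0.001],[0.01,0,0.002],[0.012,0,0.003],[0.013,0,0.004],[0.013,0,0.004],[0.013,0,0.004]], turn=[0,0,0,0,0,0,0,0], newtons=18)

```text
time_s: 14.37
tcp_pos: [0.5531, 0.1785, 0.1149]
eef_rot: [180.0, -0.0, -116.1]
contact_force: [1.1, 0.5, -4.5]
gripper_width: 0.0214
```

```bash
python3 - <<'E' | grep -v " z0"
from h import *
delta((.5537,.1797,.117),-116.1)
spindle("t8")
fit("t8",.07,("wrist","side"))
p=cv2.imread("pics/side_t8.png");w=cv2.imread("pics/wrist_t8.png")
cv2.imwrite("pics/t8.png",np.hstack([cv2.resize(p[95:215,190:310],(400,400),interpolation=cv2.INTER_CUBIC),cv2.resize(w[100:300,140:340],(400,400))]))
E
```

```text
t 14.37 tcp [0.5531 0.1785 0.1149] rot [ 1.7999e+02 -2.0000e-02 -1.1613e+02] F [ 1.1  0.5 -4.5] w 0.0214
tool delta [-0.0014  0.     -0.0021] turn rad -0.0006
side 370 coords: n(along push) j z rel bore
top 155 coords: n(along push) j z rel bore
wrist 2780 coords: n(along push) j z rel bore
('wrist', 'side') 2013 axis at z 0.07 n,j mm [-2.2 -0.8] tilt n 2.1 j 1.4 deg
('wrist',) 1759 axis at z 0.07 n,j mm [-2.4 -0.7] tilt n 2.3 j 1.4 deg
('side',) 266 axis at z 0.07 n,j mm [-1.2 -0.8] tilt n 1.5 j 0.3 deg
```

View pics/t8.png

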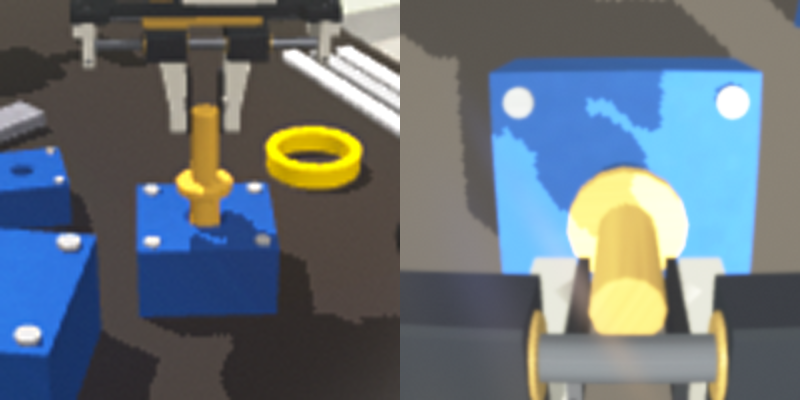

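The spindle is nearly upright (about 2°), with the shank in the bore and the collar about 24 mm above the block. I'll slide it down.

Request:
servo_tool(grip=[1,1,1,1,1,1,1], translation=[[0,0,0.003],[0,0,0.006],[0,0,0.009],[0,0,0.012],[0,0,0.015],[0,0,0.018],[0,0,0.018]], turn=[0,0,0,0,0,0,0], newtons=18)

```text
time_s: 15.1
tcp_pos: [0.5529, 0.1784, 0.0962]
eef_rot: [180.0, -0.0, -116.1]
contact_force: [1.1, 1.1, -5.8]
gripper_width: 0.0214
```

```bash
python3 - <<'E' | grep -v " z0"
from h import *
delta((.5537,.1797,.117),-116.1)
spindle("t9")
fit("t9",.08,("wrist","side"))
for cam in ["wrist","side"]:
    X=np.load(f"pics/{cam}_t9_X.npy")*1e3
    rr=np.hypot(X[:,0]+1.5,X[:,1]+.7);k=(rr>15)&(rr<22);print(cam,'collar z',np.percentile(X[k,2],[5,25,50,75,95]),k.sum())
    a=np.c_[X[k,:2],np.ones(k.sum())]
E
```

```text
t 15.1 tcp [0.5529 0.1784 0.0962] rot [ 1.7997e+02 -5.0000e-02 -1.1613e+02] F [ 1.1  1.1 -5.8] w 0.0214
tool delta [-0.0015 -0.0002 -0.0208] turn rad -0.0006
side 299 coords: n(along push) j z rel bore
top 140 coords: n(along push) j z rel bore
wrist 2738 coords: n(along push) j z rel bore
('wrist', 'side') 1940 axis at z 0.08 n,j mm [-1.2 -0. ] tilt n 2.1 j 1.3 deg
('wrist',) 1739 axis at z 0.08 n,j mm [-1.3  0. ] tilt n 2.1 j 1.4 deg
('side',) 207 axis at z 0.08 n,j mm [-0.5 -0.7] tilt n 1.2 j 0.6 deg
wrist collar z [70.8782425  73.78406547 74.39290754 74.81519466 75.67221642] 376
side collar z [67.4957755  70.28520844 73.84834326 74.97619157 75.78588575] 59
```

The collar top is at z≈0.0745 and has to reach 0.068, so about 6.5 mm remains. I'll lower it onto the block with a slight press.

Request:
servo_tool(grip=[1,1,1,1,1,1], translation=[[-0.0003,0,0.002],[-0.0006,0,0.004],[-0.001,0,0.0055],[-0.001,0,0.0065],[-0.001,0,0.0073],[-0.001,0,0.0073]], turn=[0,0,0,0,0,0], newtons=18)

```text
time_s: 15.75
tcp_pos: [0.5538, 0.1794, 0.0903]
eef_rot: [-180.0, -0.0, -116.1]
contact_force: [-2.5, -0.3, 2.7]
gripper_width: 0.0212
```

```bash
python3 - <<'E' | grep -v " z0"
from h import *
delta((.5537,.1797,.117),-116.1)
spindle("t10")
fit("t10",.08,("wrist","side"))
for cam in ["wrist","side"]:
    X=np.load(f"pics/{cam}_t10_X.npy")*1e3
    rr=np.hypot(X[:,0]+1.2,X[:,1]);k=(rr>15)&(rr<22);print(cam,'collar z',np.percentile(X[k,2],[5,25,50,75,95]),k.sum())
E
```

```text
t 15.75 tcp [0.5538 0.1794 0.0903] rot [-179.98   -0.   -116.11] F [-2.5 -0.3  2.7] w 0.0212
tool delta [-0.0003  0.0002 -0.0267] turn rad -0.0002
side 282 coords: n(along push) j z rel bore
top 143 coords: n(along push) j z rel bore
wrist 2768 coords: n(along push) j z rel bore
('wrist', 'side') 1942 axis at z 0.08 n,j mm [-0.3  0. ] tilt n 2.7 j 1.2 deg
('wrist',) 1761 axis at z 0.08 n,j mm [-0.4  0.1] tilt n 2.8 j 1.1 deg
('side',) 149 axis at z 0.08 n,j mm [-6.9 -0.6] tilt n 14.1 j 0.7 deg
wrist collar z [64.09274443 67.36667436 68.04818345 68.61361801 69.44739629] 417
side collar z [63.17691634 66.3582138  68.11674559 69.28412896 70.01515826] 56
```

The collar is on the block: its top is at 0.068 and the vertical force has turned to +2.7 N. I'll ease the grip, then open and go straight up.

Request:
servo_tool(grip=[1,1,0.5,0.3,0.1,-0.2,-0.5,-0.8,-1,-1], translation=[[0,0,0],[0,0,0],[0,0,0],[0,0,0],[0,0,0],[0,0,0],[0,0,0],[0,0,0],[0,0,0],[0,0,0]], turn=[0,0,0,0,0,0,0,0,0,0], newtons=3)

```text
time_s: 16.73
tcp_pos: [0.5537, 0.1796, 0.0897]
eef_rot: [180.0, -0.0, -116.1]
contact_force: [-0.2, -0.3, 0.2]
gripper_width: 0.0632
```

Request:
servo_tool(grip=[-1,-1,-1,-1,-1,-1,-1,-1,-1,-1], translation=[[0,0,0],[0,0,0],[0,0,0],[0,0,-0.01],[0,0,-0.03],[0,0,-0.05],[0,0,-0.075],[0,0,-0.1],[0,0,-0.12],[0,0,-0.12]], turn=[0,0,0,0,0,0,0,0,0,0])

```text
time_s: 17.57
tcp_pos: [0.556, 0.1804, 0.2156]
eef_rot: [-179.7, 0.4, -116.1]
contact_force: [0.6, -0.3, 1.2]
gripper_width: 0.0875
```

```bash
python3 - <<'E' | grep -v " z0"
from h import *
delta((.5537,.1797,.117),-116.1)
for n in ["side","top","wrist"]:
    c=calibration(n);p,d=capture(n);cv2.imwrite(f"pics/{n}_f.png",p)
    h=cv2.cvtColor(p,cv2.COLOR_BGR2HSV);m=cv2.inRange(h,(12,90,50),(32,255,255))>0
    v,u=np.nonzero(m&(d>0));z=d[v,u]
    P=wray(c,u*1.,v*1.)*z[:,None] if n=="wrist" else np.stack([(u-c['cx'])/c['fx']*z,-(v-c['cy'])/c['fy']*z,-z],1)
    P=(P-c['view'][:3,3])@c['view'][:3,:3];P=P[(np.hypot(*(P-B)[:,:2].T)<.045)&(P[:,2]<.15)]
    X=np.stack([(P-B)@N,(P-B)@J,P[:,2]],1);np.save(f"pics/{n}_f_X.npy",X)
    rr=np.hypot(X[:,0],X[:,1])*1e3;k=(rr>14)&(rr<22);print(n,len(X),'collar z',np.percentile(X[k,2],[5,25,50,75,95])*1e3,k.sum(),'top z',np.percentile(X[:,2],98))
fit("f",.08,("wrist","side"))
p=cv2.imread("pics/side_f.png");w=cv2.imread("pics/wrist_f.png")
cv2.imwrite("pics/f.png",np.hstack([cv2.resize(p[100:330,190:420],(400,400),interpolation=cv2.INTER_CUBIC),cv2.resize(w,(400,400))]))
E
```

```text
t 17.57 tcp [0.556  0.1804 0.2156] rot [-179.71    0.36 -116.09] F [ 0.6 -0.3  1.2] w 0.0875
tool delta [0.0022 0.0022 0.0986] turn rad 0.0002
side 280 collar z [62.17147097 66.40385465 67.79555135 68.5491382  80.7648159 ] 63 top z 0.1285279550646227
top 357 collar z [65.09364811 66.89861965 68.04306329 69.10052156 70.03669434] 137 top z 0.12955738410137724
wrist 1062 collar z [66.1315248  67.01526134 67.46215589 67.95080381 68.77155204] 362 top z 0.12838255964032896
('wrist', 'side') 724 axis at z 0.08 n,j mm [-1.3 -0.2] tilt n 2.6 j 1.9 deg
('wrist',) 555 axis at z 0.08 n,j mm [-1.6 -0.2] tilt n 2.9 j 2.8 deg
('side',) 189 axis at z 0.08 n,j mm [-0.2 -0.7] tilt n 1.1 j 0.4 deg
```

View pics/f.png

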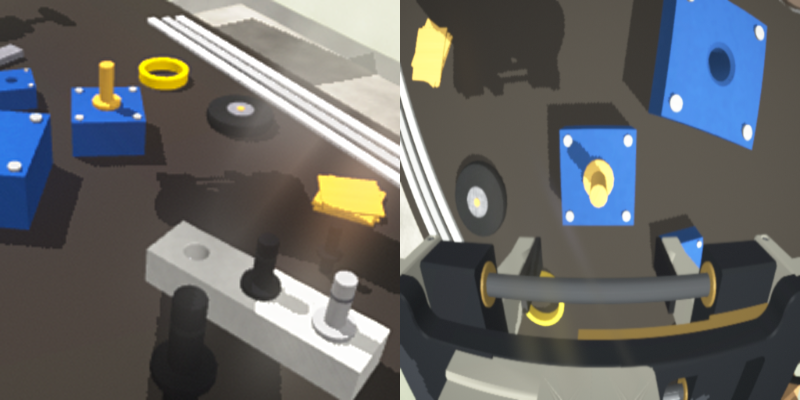

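View pics/side_f.png

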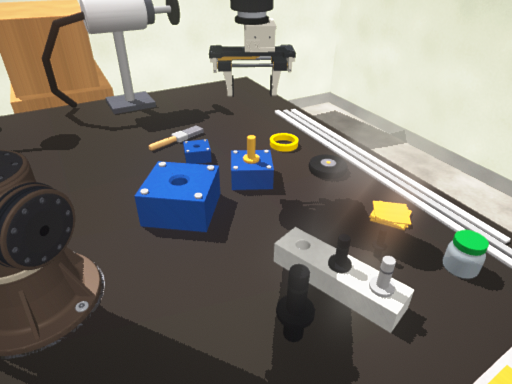

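The views show the brass spindle seated in the middle block at side pixel (252,158), with its collar flat at 0.068 and its stem top at 0.128. Black (343,252) and steel (386,272) are still in the rack, and the gripper is clear. I'll let it settle briefly and hand it in.

Request:
servo_tool(grip=[-1,-1,-1,-1], translation=[[0,0,0],[0,0,0],[0,0,0],[0,0,0]], turn=[0,0,0,0])

```text
time_s: 18.05
tcp_pos: [0.5535, 0.1794, 0.2091]
eef_rot: [180.0, -0.1, -116.1]
contact_force: [0.7, -0.2, 0.1]
gripper_width: 0.088
```

```bash
python3 -c "
from h import *
delta((.5537,.1797,.2))
print(order.close_job())"
```

```text
t 18.05 tcp [0.5535 0.1794 0.2091] rot [ 1.7997e+02 -6.0000e-02 -1.1613e+02] F [ 0.7 -0.2  0.1] w 0.088
tool delta [-0.0004 -0.0001  0.0091] turn rad 0.0
the job is handed in; nothing more can be done
None
```

The brass spindle is fully home in the bore of the middle blue block and released, and I handed the job in at 18 s of the 48 allowed.

- **How it was done:** I lifted it from the rack and tipped it by pivoting it in the grip against the block's top edge. It went into the bore low edge first at about 21–22°. I then straightened it in the bore and slid it down until the collar touched the block. The first tip sagged back to about 19°, so I repeated it with a firmer grip.
- **Last checks:** the collar's top face measured 0.0675–0.068 m (0.068 is home) and the stem top 0.128 m (also home). The steel and black spindles are still standing in the rack. The gripper is open and clear, with under 1 N at the wrist, and the highest force reading at the end of any move was about 6 N.
- **Disagreement:** the camera fits of the seated axis differ. The wrist view alone suggests about 3° of lean and the side view about 1°. The collar-height readings show no such lean, so I take it as fit error. I did not look again after the final settling rows.

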